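Release the label roll from its bayonet spindle and put it away

ROBOT

A 6-joint arm with a two-finger parallel gripper is mounted at the origin on a cart in front of the work surface, level with it; the furniture and walls round the work are solid. World frame = base frame: x ahead of the robot, y to its left, z up, the work surface at z = 0. Lengths are in m, angles in rad, forces in N, time in s.
With the tool pointing down it reaches from about 0.25 to 0.775 m from the base axis. Payload 4 kg.
Tool frame: the origin (TCP) lies midway between the tips of the shut fingers; the grasp point (between the pads) lies 19 mm behind it; z points along the fingers, y is the direction in which the jaws open and shut (so a half turn about z gives the same grasp; the last joint's range is limited). The gripper opens to 85 mm and grips with 20 to 120 N. Pads are 22 mm wide; open, the fingers measure 114 mm over their backs; the gripper's body (76 mm by 85 mm) begins 54 mm behind the grasp point. The pads swing forward as they close: fully open they stand 13 mm farther back than shut.
Start: joints at [-0.103, 0.087, 1.371, -0, 1.684, -0.103], TCP at [0.55, -0, 0.231] pointing down, gripper open.
Joint ranges: [-3.1, 3.1], [-0.76, 2.03], [0.27, 2.55], [-1.08, 4.22], [0.17, 2.65], [-2.57, 2.57]. Speed limits (rad/s): [2.79, 2.79, 3.14, 3.14, 3.14, 3.14].

INTERFACE

Orientations are given as a unit quaternion [x, y, z, w].
In Python, from rig import env gives the robot as it stands. The module is installed in compiled form; this text tells all that it offers.
- The arm moves only by the tool jog_arm, never from a script. Its arguments are lists of equal length, an entry for each row: "travel": the shift along the tool's x, y, z in cm, a list of three; "delta_rot": the turn, a rotation vector about the tool's x, y, z in rad, a list of three; "gripper": the gripper's target within -1 to 1 (shut at 1, half-way at 0, fully open at -1). In form: {"travel": [[x, y, z], ...], "delta_rot": [[wx, wy, wz], ...], "gripper": [gripper, ...]}. A call has 1 to 5 rows; each row shifts and turns the commanded pose from where the row before left it, along the tool's axes as they then stand; what a row does not reach is not made up. A row lasts 1/12 s, in which the tool goes at most 41.7 mm and 7.16 degrees, less where a joint would pass 70% of its speed; a pose out of reach is approached as far as the arm can. A call is refused whole if a number of a shift passes 4.17 or a number of a turn 0.125, either way. A call with a gripper value outside its range is refused whole. The fingers move at their own pace and stop on an object; the grip force is fixed at half the most. Time passes only in rows, so rows that do not move let the fingers close. It gives the time, the measured TCP pose, the force and the opening at its end, in the units of the state.
- env.get_obs(): the state, without advancing time (a new reading comes with each control period).
- env.get_image(name): name is "scene" or "side" or "wrist"; returns (picture, depth): 384x512x3 uint8, red, green, blue; 384x512 float32, m along the optical axis (not along the pixel's ray), 0 where there is no reading.
- env.calibration(name): a dict with "intrinsics" (3x3 intrinsics, pixels), "k1" (the pictures are not rectified: a ray, as slopes to the right and down, at radius r is drawn at 1 + k1 r^2 times it, then the intrinsics apply), "R" (3x3) and "t" (3): a world point X has camera coordinates R X + t; the wrist camera has in their place "mount" (4x4, takes a point from camera to tool coordinates, whose origin is the TCP and whose axes are the flange's). Camera axes: x right, y down, z forward; pixel columns grow to the right and rows downward; lengths in m; the calibration is good to about 2 mm. A picture is of the moment at which its call begins: read the wrist's pose just before it. calibration takes no time and is no camera call.
- env.sign_off(): hands the job in, once; it reports no verdict.
The state is a dict: "time_s": time; "q": joint angles; "joint_vel": joint speeds; "tau": joint torques, N m; "tool_pos": TCP position; "eef_rot": TCP orientation; "contact_force": force on the tool from outside, world axes, zero at the start; "wrist_torque": the same for the moment, N m; "width": finger opening in m.
Only numpy, scipy, OpenCV 4.12 (cv2) and the standard library are available. Lean on these libraries where they do the work, as an engineer would, in place of code of your own. Each camera call takes 0.05 s, during which the arm holds its last target.

TASK

The dispenser needs a different label: take the roll of labels off its upright spindle and lay it down flat, the same side up and without letting it drop, in the empty bay of the black desk organiser. The roll is held down by two lugs at the spindle's head: turn it by hand until the two keyways in its hub come under the lugs and the sprung platter lifts it, then draw it straight up off the spindle. Do not wrench it hard against the lugs, and leave the other things on the desk and in the organiser where they lie.

Things in the scene. Friction and masses are not known exactly. Their poses are not given: they have to be found in the camera images.
- label_roll: The roll of white labels to be moved: 60 mm across, 40 mm high, about 0.12 kg, wound on a grey moulded hub, axis upright. Origin at the centre of its underside, z along its axis. At the start it sits on the sprung platter with the solid rim of its hub pressed up against the lugs, 24 mm above the desk.
- hub_top (a point): Centre of the roll's top face, 40 mm above its underside; axes as the roll's. The hub's bore is 27 mm wide; two keyways 12 mm wide widen it to 39 mm along the roll's own +x and -x, through its whole height. When they come under the lugs, within about 10 degrees, the spring lifts the roll by 6 mm or, if it is held, pushes up on the gripper with 4 to 6 N.
- label_stand: The label dispenser, fixed to the desk: a grey base 170 x 112 mm, 12 mm high, reaching from -114 to +56 mm in its x, with an upright spindle of 24 mm diameter. Origin on the desk under the spindle's axis, z along that axis. A guide pin and a steel peel plate, up to 69 mm above the desk, stand on its -x side, 80 to 100 mm from the axis.
- platter_rest (a point): Point on the spindle's axis 24 mm above the desk, where the top of the platter lies at the start. The platter, 50 mm across, carries the roll; its light spring can lift it by 6 mm. Spindle and platter turn only against a brake of 0.5 N m, which holds while the roll is turned on them.
- spindle_top (a point): Top of the spindle's nose, on its axis, 78 mm above the desk. The two lugs are a steel cross bar through the spindle's head, 35 mm end to end, 6 mm wide, 64 to 69 mm above the desk. Which way the bar points differs each time and is not measured: see it, or feel for it by turning the roll.
- organiser: A low black desk organiser, fixed to the desk, 160 x 214 mm, walls 15 mm high and 2.5 mm thick, floor 3 mm above the desk. Origin on the desk under its middle. A pen trough lies along its -x side; behind it are two bays side by side, each 103 mm square: the one on the +y side is empty, the other holds the spare label roll.
- free_bay (a point): Centre of the empty bay's floor, 3 mm above the desk, axes as the organiser's.
- spare_roll: Another label roll, 58 mm across and 33 mm high, lying in the organiser's other bay; to be left there. Origin at the centre of its underside.
- pen: A pen 145 mm long and 11 mm thick lying in the organiser's trough, along its y; to be left there.
- mouse: A computer mouse, 115 x 55 x 36 mm, on the mat to the right; to be left alone.
- mug: A white mug, 79 mm across and 89 mm high, behind the work; to be left alone.
- tape_roll: A roll of brown parcel tape, 92 mm across and 48 mm high, far to the right; to be left alone.

How it is judged:
By the outcome, as a careful person would: the job done as asked, in the order asked, and still so for the second after the job is handed in, with the robot touching nothing.
It also fails if it takes over 67 s, if anything falls off the work surface, if the arm or the gripper's body presses on something with over 40 N, if the wrist force passes 120 N, or if a joint passes its speed limit or range.

## Working session

There is one attempt and no reset: what is moved stays moved. The work goes in short steps, Python scripts to look and compute and a tool call to move; the robot and the scene stay as the last step left them, time stands still between calls to the robot, and variables do not carry over. Pictures are saved under pics/ and viewed, and the job is handed in when it is done.

Besides the shell and the picture viewer there is one more tool, called after "Call:" as name(argument=value, ...) on one line, values as JSON. jog_arm: Moves the arm, as the interface text tells. Its arguments: {"type":"object","properties":{"travel":{"type":"array"},"delta_rot":{"type":"array"},"gripper":{"type":"array"}},"required":["travel","delta_rot","gripper"]}

```bash
mkdir -p pics
cat > h.py <<'E'
import numpy as np, cv2
from rig import env
from scipy.spatial.transform import Rotation as Ro
def st():
    o=env.get_obs(); print('t',round(o['time_s'],2),'pos',np.round(o['tool_pos'],4),'rot',np.round(o['eef_rot'],4),'F',np.round(o['contact_force'],1),'T',np.round(o['wrist_torque'],2),'w',round(o['width'],4),'q',np.round(o['q'],3)); return o
def cam(name,o=None):
    c=env.calibration(name)
    K=np.array(c['intrinsics']);k1=c['k1']
    if 'mount' in c:
        M=np.array(c['mount']); T=np.eye(4);T[:3,:3]=Ro.from_quat(o['eef_rot']).as_matrix();T[:3,3]=o['tool_pos']
        W=T@M; R=W[:3,:3].T; t=-R@W[:3,3]
    else: R=np.array(c['R']);t=np.array(c['t'])
    return K,k1,R,t
def ray(C,uv):
    K,k1,R,t=C
    p=cv2.undistortPoints(np.array(uv,float).reshape(-1,1,2),K,np.array([k1,0,0,0,0.])).reshape(-1,2)
    d=np.c_[p,np.ones(len(p))]@R
    return -R.T@t,d
def onz(C,uv,z):
    o,d=ray(C,uv); return o+d*((z-o[2])/d[:,2])[:,None]
def proj(C,X):
    K,k1,R,t=C
    return cv2.projectPoints(np.array(X,float).reshape(-1,1,3),cv2.Rodrigues(R)[0],t,K,np.array([k1,0,0,0,0.]))[0].reshape(-1,2)
def save(n,im): cv2.imwrite('pics/'+n+'.png',im[...,::-1])
E
python3 - <<'E'
from h import *
o=st()
for n in ['scene','side','wrist']:
    im,d=env.get_image(n); save(n+'0',im); np.savez('pics/'+n+'0.npz',im=im,d=d)
    K,k1,R,t=cam(n,o); print(n,np.round(-R.T@t,3),np.round(R[2],3),K[0,0])
E
```

```text
t 0.0 pos [5.495e-01 1.000e-04 2.301e-01] rot [ 7.071e-01  7.071e-01 -7.000e-04 -9.000e-04] F [-1.1 -0.5  0.8] T [ 0.   -0.02 -0.03] w 0.0855 q [-0.103  0.088  1.372  0.     1.684 -0.103]
scene [-0.139 -0.767  1.112] [ 0.473  0.51  -0.718] 465.3276845593137
side [0.029 0.902 0.763] [ 0.399 -0.741 -0.54 ] 356.5963994794156
wrist [0.548 0.077 0.373] [-0.001 -0.307 -0.952] 287.6331092544258
```

View pics/scene0.png

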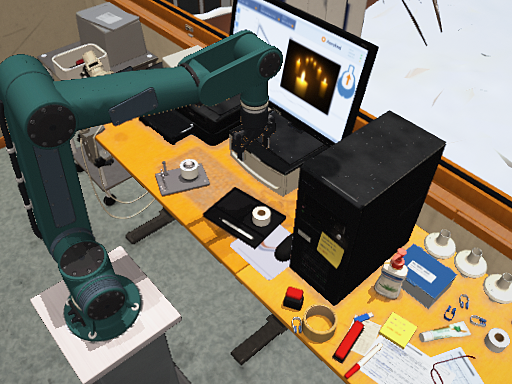

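View pics/side0.png

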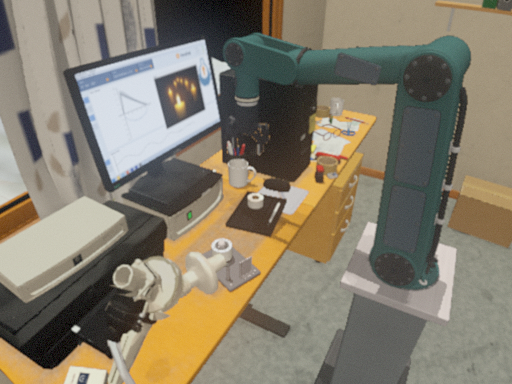

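View pics/wrist0.png

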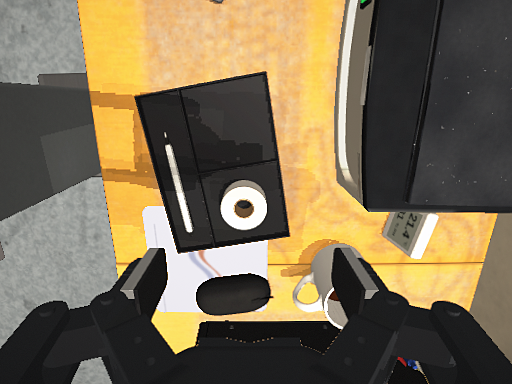

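The scene view shows the stand's roll at about (188,168) and the organiser at (245,215). The wrist view shows the organiser's corners at (136,97), (266,73), (289,236) and (177,252), with the empty bay on the far (+y) side and the spare roll at (243,205).

Run:
```python
from h import *
o=st()
im=np.load('pics/scene0.npz')['im']; c=im[130:260,140:310]
save('scz',cv2.resize(c,None,fx=4.5,fy=4.5,interpolation=cv2.INTER_CUBIC))
im=np.load('pics/side0.npz')['im']; c=im[180:300,180:310]
save('siz',cv2.resize(c,None,fx=5,fy=5,interpolation=cv2.INTER_CUBIC))
S=cam('scene');D=cam('side');W=cam('wrist',o)
print('roll scene top',onz(S,[[190,162]],.064)); print('side',onz(D,[[222,244]],.064))
P=onz(W,[[136,97],[266,73],[289,236],[177,252]],.015);print(np.round(P,4))
print(np.linalg.norm(P-np.roll(P,1,0),axis=1),P.mean(0))
```

```text
t 0.15 pos [0.5496 0.     0.2304] rot [ 7.071e-01  7.071e-01 -5.000e-04 -6.000e-04] F [-0.2 -0.4 -0.6] T [-0.04  0.05 -0.03] w 0.0852 q [-0.103  0.088  1.372 -0.     1.684 -0.103]
roll scene top [[0.49793987 0.26442178 0.064     ]]
side [[0.48661154 0.25343361 0.064     ]]
[[ 0.4128  0.0839  0.015 ]
 [ 0.5672  0.11    0.015 ]
 [ 0.6027 -0.0979  0.015 ]
 [ 0.4465 -0.1231  0.015 ]]
[0.2097488  0.15663708 0.21090959 0.15822217] [ 0.50729714 -0.00675389  0.015     ]
```

View pics/scz.png

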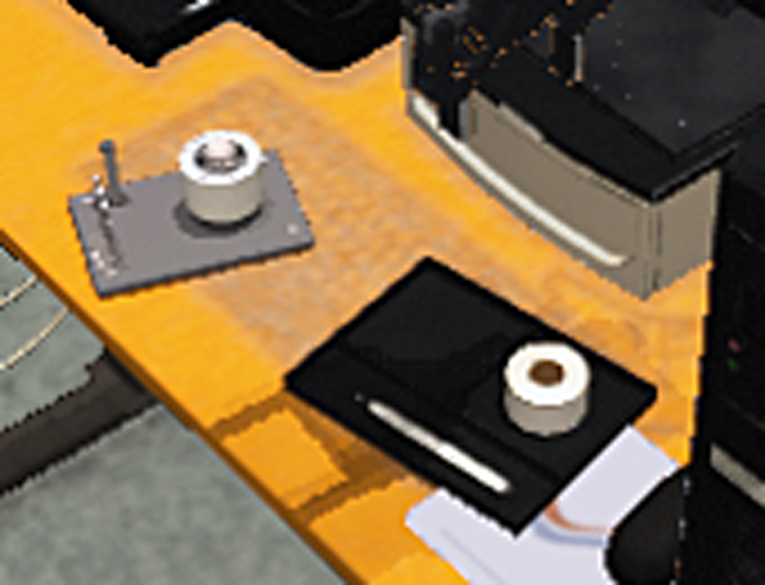

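View pics/siz.png

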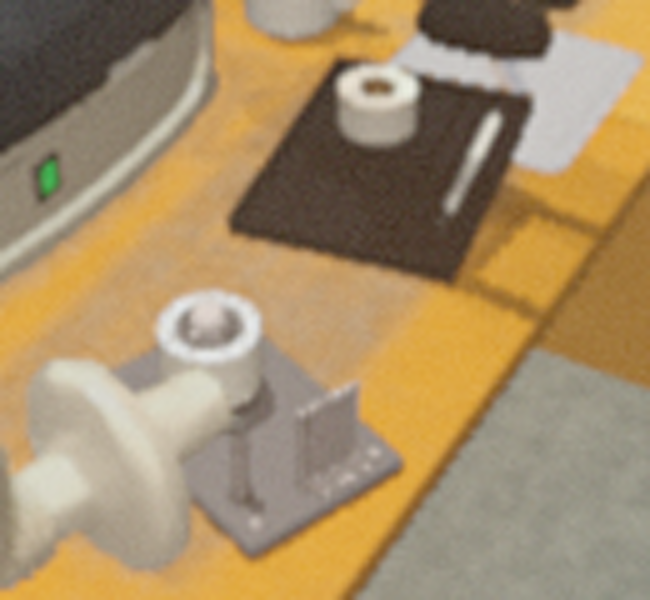

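Run:
```python
from h import *
z=np.load('pics/side0.npz');d=z['d'];D=cam('side');
for u,v in [(222,243),(205,270),(150,285),(130,275),(170,270),(195,265)]:
    c,r=ray(D,[[u,v]]); print(u,v,d[v,u],np.round(c+r*d[v,u],3))
```

```text
222 243 1.0229666 [[0.48  0.263 0.078]]
205 270 0.6795439 [[0.343 0.518 0.264]]
150 285 0.563738 [[0.361 0.638 0.326]]
130 275 0.57693267 [[0.402 0.64  0.329]]
170 270 0.6171611 [[0.368 0.583 0.308]]
195 265 0.69347024 [[0.369 0.515 0.261]]
```

Call:
jog_arm(travel=[[3.6, -0.8, 0], [3.8, -0.8, 0], [3.8, -0.8, 0], [3.8, -0.8, 0], [3.8, -0.8, 0]], delta_rot=[[0, 0, 0], [0, 0, 0], [0, 0, 0], [0, 0, 0], [0, 0, 0]], gripper=[-1, -1, -1, -1, -1])

```text
time_s: 0.57
tool_pos: [0.5092, 0.1894, 0.231]
eef_rot: [0.707, 0.707, -0.0, -0.0]
contact_force: [0.5, 0.2, -0.4]
width: 0.0856
```

Call:
jog_arm(travel=[[3.6, -0.8, 0], [3.2, -0.7, 0], [0, 0, 0], [0, 0, 0]], delta_rot=[[0, 0, 0], [0, 0, 0], [0, 0, 0], [0, 0, 0]], gripper=[-1, -1, -1, -1])

```text
time_s: 0.9
tool_pos: [0.4942, 0.2574, 0.2307]
eef_rot: [0.706, 0.708, -0.001, -0.0]
contact_force: [-0.5, -0.4, 0.8]
width: 0.0853
```

Run:
```python
from h import *
o=st(); im,d=env.get_image('wrist'); save('w1',im); np.savez('pics/w1.npz',im=im,d=d,p=o['tool_pos'],q=o['eef_rot'])
C=cam('wrist',o); print(proj(C,[[.49,.26,.064]]))
```

```text
t 0.9 pos [0.4942 0.2574 0.2307] rot [ 7.058e-01  7.084e-01 -6.000e-04 -0.000e+00] F [-0.5 -0.4  0.8] T [-0.04  0.01 -0.  ] w 0.0853 q [ 0.379  0.104  1.353 -0.     1.685  0.375]
[[246.81627104 172.80645232]]
```

View pics/w1.png

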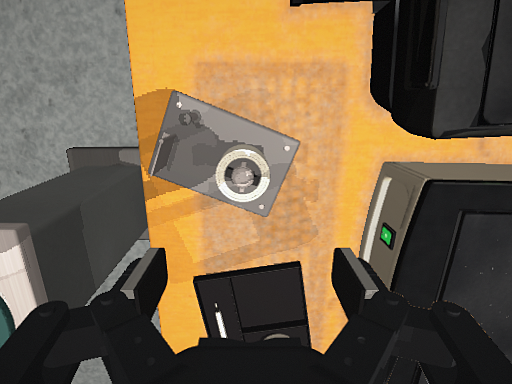

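The roll is at about (243,175), inside the grey base, with the pin and plate on the left at about (160,150). I'll zoom in.

Run:
```python
from h import *
z=np.load('pics/w1.npz');im=z['im']; save('w1z',cv2.resize(im[140:215,200:290],None,fx=8,fy=8,interpolation=cv2.INTER_CUBIC))
C=cam('wrist',dict(tool_pos=z['p'],eef_rot=z['q']))
hsv=cv2.cvtColor(im,cv2.COLOR_RGB2HSV); m=((hsv[...,2]>190)&(hsv[...,1]<60)).astype(np.uint8); m[:130]=0;m[225:]=0;m[:,:200]=0;m[:,:][:,290:]=0
cs,_=cv2.findContours(m,0,1); 
for c in cs:
    if cv2.contourArea(c)>200: e=cv2.fitEllipse(c); print(cv2.contourArea(c),e,onz(C,[e[0]],.064),onz(C,[e[0]],.066), onz(C,c.reshape(-1,2)[:1],.064))
P=onz(C,[[173,91],[299,142],[268,216],[149,174]],.012);print(np.round(P,4)); print(np.linalg.norm(P-np.roll(P,1,0),axis=1))
```

```text
2139.5 ((241.82269287109375, 175.23333740234375), (51.724037170410156, 52.54631423950195), 160.39129638671875) [[0.4844755  0.25721584 0.064     ]] [[0.48452623 0.25771701 0.066     ]] [[0.48151978 0.28628953 0.064     ]]
[[0.4014 0.3473 0.012 ]
 [0.5548 0.2873 0.012 ]
 [0.5184 0.1876 0.012 ]
 [0.3626 0.2454 0.012 ]]
[0.10901723 0.16471836 0.10618122 0.16619902]
```

View pics/w1z.png

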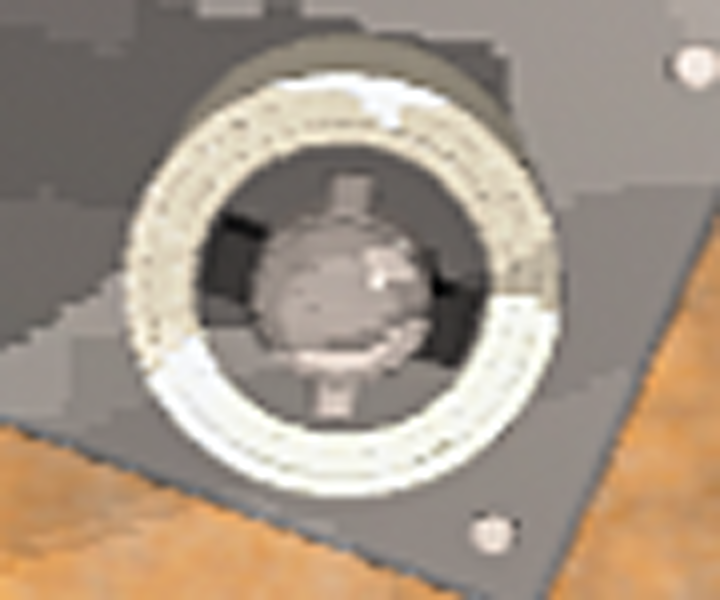

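The zoom shows the steel lug bar running from about (352,190) to (335,400), and the dark keyways at about (232,265) and (452,315). I'll work out the angles.

Run:
```python
from h import *
z=np.load('pics/w1.npz');C=cam('wrist',dict(tool_pos=z['p'],eef_rot=z['q']))
f=lambda p:[200+p[0]/8-.44,140+p[1]/8-.44]
b=onz(C,[f((352,175)),f((335,417))],.069);print('bar',b,np.linalg.norm(b[0]-b[1]),np.degrees(np.arctan2(*(b[0]-b[1])[[1,0]])))
k=onz(C,[f((225,270)),f((465,312))],.064);print('key',k,np.degrees(np.arctan2(*(k[1]-k[0])[[1,0]])))
# keyway edge lines
e=onz(C,[f((212,218)),f((265,238)),f((430,272)),f((480,290)),f((200,322)),f((255,328))],.064);print(np.round(e,4))
print('hub centre',b.mean(0),k.mean(0))
S=cam('scene');D=cam('side')
print(onz(S,[[140+220/4.5,130+160/4.5]],.064),onz(D,[[180+209/5,180+333/5]],.064))
print('roll outer',onz(C,[f((125,285)),f((558,285)),f((340,72)),f((340,496))],.064))
```

```text
bar [[0.48651324 0.27372374 0.069     ]
 [0.4841142  0.23968702 0.069     ]] 0.03412116422225322 85.96824689928958
key [[0.46885152 0.25933368 0.064     ]
 [0.50209542 0.25349523 0.064     ]] -9.960975694172127
[[0.4672 0.2667 0.064 ]
 [0.4744 0.2639 0.064 ]
 [0.4972 0.2592 0.064 ]
 [0.5041 0.2567 0.064 ]
 [0.4652 0.2519 0.064 ]
 [0.4729 0.2511 0.064 ]]
hub centre [0.48531372 0.25670538 0.069     ] [0.48547347 0.25641445 0.064     ]
[[0.48437719 0.25212015 0.064     ]] [[0.48091787 0.26319637 0.064     ]]
roll outer [[0.45495386 0.25714235 0.064     ]
 [0.51491999 0.25741944 0.064     ]
 [0.48481787 0.28677842 0.064     ]
 [0.48464982 0.22633228 0.064     ]]
```

Call:
jog_arm(travel=[[-0.03, -0.5, 3.0], [-0.03, -0.43, 3.0], [0, 0, 2.5], [0, 0, 0], [0, 0, 0]], delta_rot=[[0, 0, 0], [0, 0, 0], [0, 0, 0], [0, 0, 0], [0, 0, 0]], gripper=[-1, -1, -1, -1, -1])

```text
time_s: 1.37
tool_pos: [0.4852, 0.2536, 0.1449]
eef_rot: [0.708, 0.706, -0.002, -0.001]
contact_force: [-0.1, 0.2, 0.0]
width: 0.0853
```

Run:
```python
from h import *
o=st(); im,d=env.get_image('wrist'); np.savez('pics/w2.npz',im=im,d=d,p=o['tool_pos'],q=o['eef_rot'])
C=cam('wrist',o); p=proj(C,[[.4849,.2568,.064]])[0];print(p)
x,y=int(p[0])-50,int(p[1])-50;print(x,y); save('w2z',cv2.resize(im[y:y+100,x:x+100],None,fx=6,fy=6,interpolation=cv2.INTER_CUBIC))
```

```text
t 1.37 pos [0.4852 0.2536 0.1449] rot [ 7.079e-01  7.063e-01 -1.900e-03 -6.000e-04] F [-0.1  0.2  0. ] T [0.02 0.01 0.06] w 0.0853 q [ 0.378  0.117  1.51  -0.     1.518  0.38 ]
[250.95175318 196.65716655]
200 146
```

View pics/w2z.png

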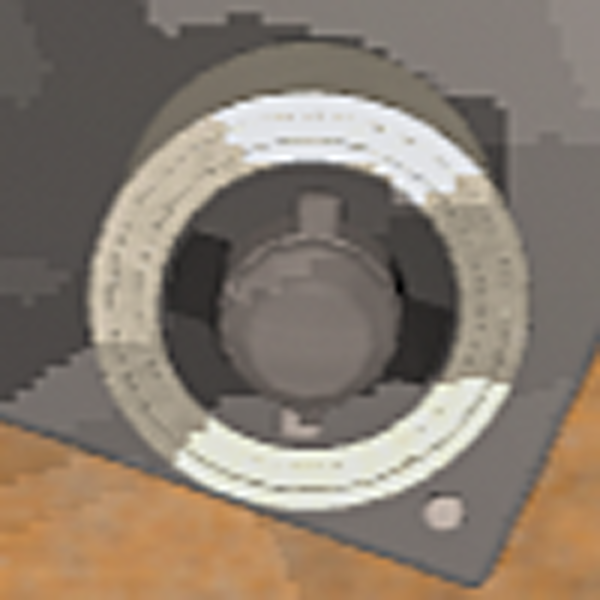

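Run:
```python
from h import *
z=np.load('pics/w2.npz');C=cam('wrist',dict(tool_pos=z['p'],eef_rot=z['q']))
f=lambda p:[200+p[0]/6-.42,146+p[1]/6-.42]
print(onz(C,[f((308,300)),f((310,305))],.064))
b=onz(C,[f((320,190)),f((297,436))],.069);print('bar',b,np.linalg.norm(b[0]-b[1]),np.degrees(np.arctan2(*(b[0]-b[1])[[1,0]])))
k=onz(C,[f((192,235)),f((230,248)),f((390,380)),f((440,380)),f((160,305)),f((215,322)),f((385,240)),f((445,270))],.064);print(np.round(k,4))
o=st()
```

```text
[[0.48486773 0.25772933 0.064     ]
 [0.4851415  0.25701055 0.064     ]]
bar [[0.48640812 0.2745035  0.069     ]
 [0.48336233 0.23976714 0.069     ]] 0.034869632563761264 84.98894062767297
[[0.4692 0.267  0.064 ]
 [0.4743 0.2651 0.064 ]
 [0.4962 0.2461 0.064 ]
 [0.5032 0.2461 0.064 ]
 [0.4646 0.257  0.064 ]
 [0.4721 0.2546 0.064 ]
 [0.4953 0.2662 0.064 ]
 [0.5035 0.262  0.064 ]]
t 1.42 pos [0.4865 0.2544 0.1471] rot [7.078e-01 7.064e-01 2.000e-04 3.000e-04] F [0.5 0.1 0.3] T [-0.06 -0.05 -0.04] w 0.0853 q [ 0.379  0.116  1.507 -0.     1.518  0.381]
```

Call:
jog_arm(travel=[[0, 0, 0], [0, 0, 0], [0, 0, 0], [0, 0, 0], [0, 0, 0]], delta_rot=[[0, 0, -0.1], [0, 0, -0.12], [0, 0, -0.12], [0, 0, -0.12], [0, 0, -0.12]], gripper=[-1, -1, -1, -1, -1])

```text
time_s: 1.83
tool_pos: [0.4878, 0.2555, 0.1498]
eef_rot: [0.473, 0.881, 0.002, 0.002]
contact_force: [-0.1, 0.2, -0.2]
width: 0.0854
```

Call:
jog_arm(travel=[[0, 0, 0], [0, 0, 0], [0, 0, 0], [0, 0, 0]], delta_rot=[[0, 0, -0.12], [0, 0, -0.1], [0, 0, 0], [0, 0, 0]], gripper=[-1, -1, -1, -1])

```text
time_s: 2.17
tool_pos: [0.4872, 0.2555, 0.1489]
eef_rot: [0.377, 0.926, 0.002, 0.002]
contact_force: [0.6, 0.1, -0.1]
width: 0.0856
```

Run:
```python
from h import *
ps=[];qs=[]
for i in range(8):
    o=env.get_obs(); ps.append(o['tool_pos']);qs.append(o['eef_rot']); im,d=env.get_image('wrist')
ps=np.array(ps);print(np.round(ps,4)); p=np.median(ps,0);print(ps.mean(0)); q=np.mean(qs,0);q/=np.linalg.norm(q);print(q,np.degrees(Ro.from_quat(q).as_euler('zyx')))
np.savez('pics/w3.npz',im=im,d=d,p=ps.mean(0),q=q); C=cam('wrist',dict(tool_pos=ps.mean(0),eef_rot=q))
c=proj(C,[[.4849,.2571,.064]])[0];print(c);x,y=int(c[0])-50,int(c[1])-50;print(x,y); save('w3z',cv2.resize(im[y:y+100,x:x+100],None,fx=6,fy=6,interpolation=cv2.INTER_CUBIC))
```

```text
[[0.4872 0.2555 0.1489]
 [0.4869 0.2554 0.1483]
 [0.4866 0.2554 0.1479]
 [0.4864 0.2554 0.1474]
 [0.4861 0.2554 0.147 ]
 [0.486  0.2554 0.1468]
 [0.4858 0.2554 0.1465]
 [0.4857 0.2554 0.1464]]
[0.4863529  0.25540414 0.14741632]
[3.76775888e-01 9.26303947e-01 6.35885115e-04 7.23844287e-04] [-1.35731779e+02  1.04288231e-01 -1.79963755e+02]
[251.60062209 198.73179591]
201 148
```

View pics/w3z.png

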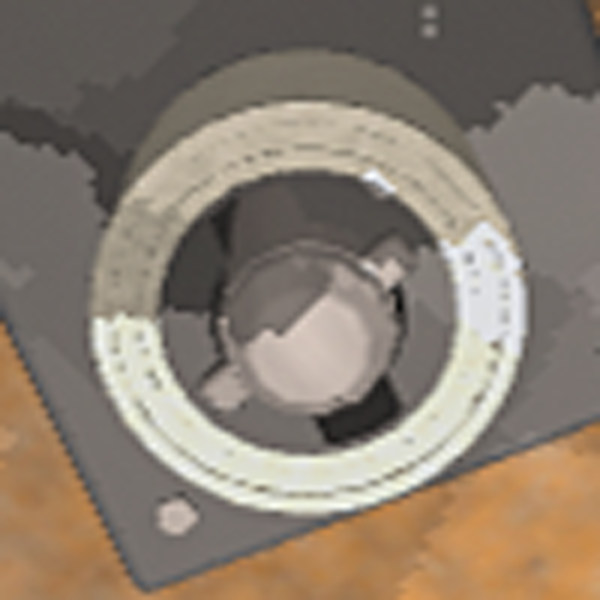

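Run:
```python
from h import *
z=np.load('pics/w3.npz');C=cam('wrist',dict(tool_pos=[.4857,.2554,.1464],eef_rot=z['q']))
f=lambda p:[201+p[0]/6-.42,148+p[1]/6-.42]
print(onz(C,[f((307.5,307.5)),f((310,312))],.064),onz(C,[f((312,330))],.078))
b=onz(C,[f((410,248)),f((204,402))],.069);print('bar',b,np.linalg.norm(b[0]-b[1]),np.degrees(np.arctan2(*(b[0]-b[1])[[1,0]])))
k=onz(C,[f((325,445)),f((400,405))],.064);print(k,k.mean(0));v=k.mean(0)-[.485,.257,.064];print(np.linalg.norm(k[0]-k[1]),np.degrees(np.arctan2(v[1],v[0])),np.degrees(np.arctan2(*(k[1]-k[0])[[1,0]])))
st()
```

```text
[[0.48418615 0.25740478 0.064     ]
 [0.48489835 0.25719603 0.064     ]] [[0.48328753 0.25887769 0.078     ]]
bar [[0.48644163 0.27416762 0.069     ]
 [0.48286379 0.23884122 0.069     ]] 0.03550711282250692 84.2168245898437
[[0.50069885 0.24488507 0.064     ]
 [0.50365941 0.2566585  0.064     ]] [0.50217913 0.25077178 0.064     ]
0.012139955741139234 -19.927893919473398 75.8850112994129
t 2.57 pos [0.4857 0.2554 0.1463] rot [ 0.3761  0.9266 -0.     -0.    ] F [ 0.9 -0.4 -0.4] T [ 0.07  0.03 -0.05] w 0.0858 q [ 0.381  0.116  1.508 -0.     1.517 -0.419]
```

Call:
jog_arm(travel=[[0.21, 0.06, 2.5], [0, 0, 3.0], [0, 0, 3.0], [0, 0, 2.0], [0, 0, 1.2]], delta_rot=[[0, 0, 0], [0, 0, 0], [0, 0, 0], [0, 0, 0], [0, 0, 0]], gripper=[-1, -1, -1, -1, -1])

```text
time_s: 2.98
tool_pos: [0.4825, 0.2565, 0.0259]
eef_rot: [0.376, 0.927, -0.002, -0.002]
contact_force: [-0.1, 0.3, -0.6]
width: 0.0856
```

Call:
jog_arm(travel=[[0, 0, 0], [0, 0, 0], [0, 0, 0], [0, 0, 0], [0, 0, 0]], delta_rot=[[0, 0, 0], [0, 0, 0], [0, 0, 0], [0, 0, 0], [0, 0, 0]], gripper=[-1, -1, -1, -1, -1])

```text
time_s: 3.4
tool_pos: [0.4859, 0.2578, 0.0313]
eef_rot: [0.376, 0.927, 0.001, 0.001]
contact_force: [0.0, -0.3, 0.2]
width: 0.0853
```

Run:
```python
from h import *
o=st(); im,d=env.get_image('wrist'); save('w4',im)
o=st()
```

```text
t 3.4 pos [0.4859 0.2578 0.0313] rot [0.3759 0.9266 0.0013 0.0013] F [ 0.  -0.3  0.2] T [-0.05 -0.02  0.04] w 0.0853 q [ 0.385  0.21   1.642 -0.     1.285 -0.415]
t 3.45 pos [0.4856 0.2577 0.0309] rot [0.3759 0.9266 0.001  0.0011] F [-0.7 -0.5 -0.3] T [-0.02 -0.03 -0.01] w 0.0851 q [ 0.385  0.211  1.642 -0.     1.285 -0.415]
```

View pics/w4.png

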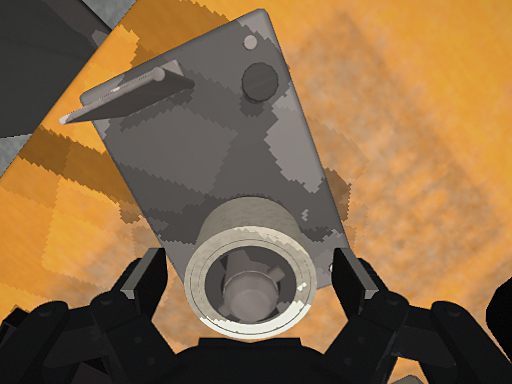

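The roll at about (251,280) is centred between the pads at about 165 and 334. Closing now.

Call:
jog_arm(travel=[[0, 0, 0], [0, 0, 0], [0, 0, 0], [0, 0, 0], [0, 0, 0]], delta_rot=[[0, 0, 0], [0, 0, 0], [0, 0, 0], [0, 0, 0], [0, 0, 0]], gripper=[1, 1, 1, 1, 1])

```text
time_s: 3.87
tool_pos: [0.4852, 0.2576, 0.0303]
eef_rot: [0.376, 0.927, 0.001, 0.001]
contact_force: [0.1, 0.1, 4.9]
width: 0.0592
```

Call:
jog_arm(travel=[[0, 0, 0], [0, 0, 0], [0, 0, 0]], delta_rot=[[0, 0, 0], [0, 0, 0], [0, 0, 0]], gripper=[1, 1, 1])

```text
time_s: 4.12
tool_pos: [0.4852, 0.2576, 0.0301]
eef_rot: [0.376, 0.927, 0.001, 0.001]
contact_force: [-0.2, -0.3, 5.5]
width: 0.0594
```

Run:
```python
from h import *
o=st(); im,d=env.get_image('wrist'); save('w5',im[150:]); o=st()
```

```text
t 4.12 pos [0.4852 0.2576 0.0301] rot [3.759e-01 9.267e-01 7.000e-04 6.000e-04] F [-0.2 -0.3  5.5] T [0.05 0.02 0.  ] w 0.0594 q [ 0.385  0.212  1.643  0.     1.285 -0.415]
t 4.17 pos [0.4852 0.2576 0.0301] rot [3.759e-01 9.267e-01 7.000e-04 6.000e-04] F [0.1 0.9 4.8] T [0.08 0.01 0.04] w 0.0589 q [ 0.385  0.212  1.643  0.     1.285 -0.415]
```

View pics/w5.png

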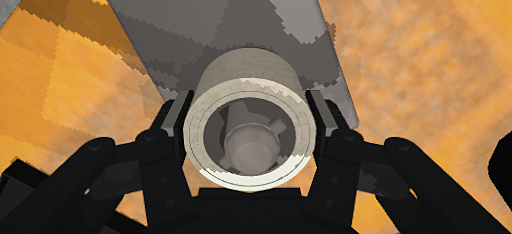

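Call:
jog_arm(travel=[[0, 0, 0], [0, 0, 0], [0, 0, 0], [0, 0, 0], [0, 0, 0]], delta_rot=[[0, 0, 0.05], [0, 0, 0.07], [0, 0, 0.07], [0, 0, 0.07], [0, 0, 0.07]], gripper=[1, 1, 1, 1, 1])

```text
time_s: 4.58
tool_pos: [0.4853, 0.2575, 0.03]
eef_rot: [0.524, 0.851, 0.001, 0.001]
contact_force: [-0.0, -0.0, 4.3]
width: 0.0589
```

Run:
```python
from h import *
o=st()
```

```text
t 4.58 pos [0.4853 0.2575 0.03  ] rot [5.244e-01 8.514e-01 7.000e-04 6.000e-04] F [-0.  -0.   4.3] T [ 0.03 -0.03  0.07] w 0.0589 q [ 0.385  0.212  1.643 -0.     1.285 -0.082]
```

Forces stay low. Continuing the turn: 0.33 done of about 1.38 rad.

Call:
jog_arm(travel=[[0, 0, 0], [0, 0, 0], [0, 0, 0], [0, 0, 0], [0, 0, 0]], delta_rot=[[0, 0, 0.07], [0, 0, 0.09], [0, 0, 0.09], [0, 0, 0.09], [0, 0, 0.09]], gripper=[1, 1, 1, 1, 1])

```text
time_s: 5.0
tool_pos: [0.4853, 0.2576, 0.0301]
eef_rot: [0.694, 0.72, 0.001, 0.0]
contact_force: [0.1, -0.1, 5.7]
width: 0.0593
```

Call:
jog_arm(travel=[[0, 0, 0], [0, 0, 0], [0, 0, 0], [0, 0, 0], [0, 0, 0]], delta_rot=[[0, 0, 0.09], [0, 0, 0.09], [0, 0, 0.09], [0, 0, 0.07], [0, 0, 0.04]], gripper=[1, 1, 1, 1, 1])

```text
time_s: 5.42
tool_pos: [0.4855, 0.2577, 0.0302]
eef_rot: [0.817, 0.576, 0.001, 0.0]
contact_force: [0.9, 1.2, 3.8]
width: 0.059
```

Run:
```python
from h import *
o=st(); im,d=env.get_image('wrist'); save('w6',cv2.resize(im[180:360,150:350],None,fx=3.2,fy=3.2,interpolation=cv2.INTER_CUBIC)); o=st()
```

```text
t 5.42 pos [0.4855 0.2577 0.0302] rot [8.174e-01 5.761e-01 1.200e-03 2.000e-04] F [0.9 1.2 3.8] T [ 0.11 -0.05  0.08] w 0.059 q [0.385 0.212 1.643 0.    1.285 0.728]
t 5.47 pos [0.4855 0.2577 0.0302] rot [8.176e-01 5.758e-01 1.200e-03 3.000e-04] F [0.6 1.3 5.2] T [ 0.09 -0.05  0.  ] w 0.0588 q [0.385 0.212 1.643 0.    1.285 0.728]
```

View pics/w6.png

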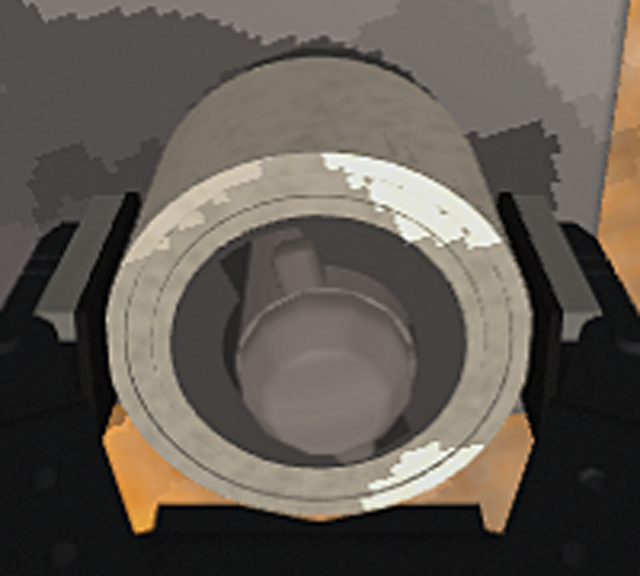

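The upper lug, at about (290,250), is nearly over the keyway, at about (250,265). Turning a further 0.22 rad.

Call:
jog_arm(travel=[[0, 0, 0], [0, 0, 0], [0, 0, 0], [0, 0, 0], [0, 0, 0]], delta_rot=[[0, 0, 0.05], [0, 0, 0.06], [0, 0, 0.06], [0, 0, 0.05], [0, 0, 0]], gripper=[1, 1, 1, 1, 1])

```text
time_s: 5.88
tool_pos: [0.4856, 0.2577, 0.0302]
eef_rot: [0.875, 0.483, 0.001, 0.0]
contact_force: [0.3, 0.9, 5.1]
width: 0.0592
```

Run:
```python
from h import *
o=st(); im,d=env.get_image('wrist'); save('w7',cv2.resize(im[180:360,150:350],None,fx=3.2,fy=3.2,interpolation=cv2.INTER_CUBIC)); o=st()
```

```text
t 5.88 pos [0.4856 0.2577 0.0302] rot [8.754e-01 4.834e-01 1.300e-03 2.000e-04] F [0.3 0.9 5.1] T [ 0.05 -0.08 -0.09] w 0.0592 q [0.385 0.212 1.643 0.    1.284 0.947]
t 5.93 pos [0.4856 0.2577 0.0302] rot [8.751e-01 4.839e-01 1.300e-03 2.000e-04] F [1.4 0.3 5.3] T [ 0.12 -0.07 -0.1 ] w 0.0591 q [0.385 0.212 1.643 0.    1.284 0.945]
```

View pics/w7.png

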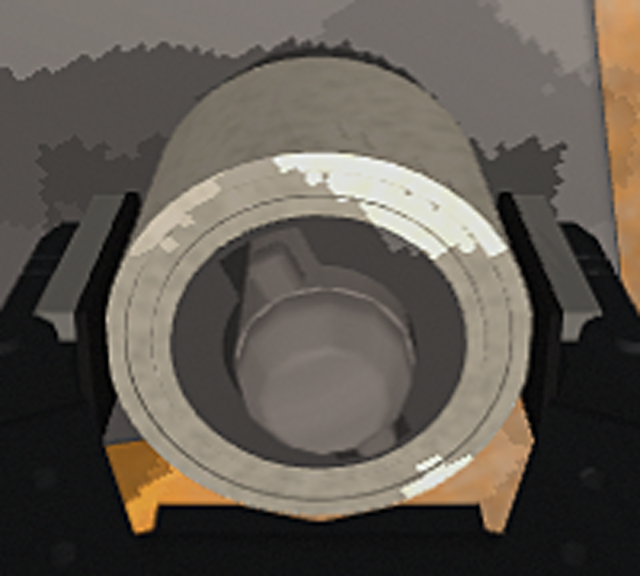

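The lug now sits between dark keyway gaps on both sides: the lower one at (380,440), with gaps at 360 and 405. Lifting gently.

Call:
jog_arm(travel=[[0, 0, -0.1], [0, 0, -0.1], [0, 0, -0.1], [0, 0, -0.1], [0, 0, 0]], delta_rot=[[0, 0, 0], [0, 0, 0], [0, 0, 0], [0, 0, 0], [0, 0, 0]], gripper=[1, 1, 1, 1, 1])

```text
time_s: 6.35
tool_pos: [0.4856, 0.2577, 0.034]
eef_rot: [0.875, 0.484, 0.001, 0.0]
contact_force: [2.4, 1.6, 4.5]
width: 0.0591
```

Run:
```python
from h import *
o=st(); im,d=env.get_image('wrist'); save('w8',cv2.resize(im[180:360,150:350],None,fx=3.2,fy=3.2,interpolation=cv2.INTER_CUBIC)); o=st()
```

```text
t 6.35 pos [0.4856 0.2577 0.034 ] rot [8.750e-01 4.842e-01 1.300e-03 2.000e-04] F [2.4 1.6 4.5] T [ 0.24 -0.45 -0.06] w 0.0591 q [ 0.385  0.208  1.639 -0.     1.292  0.945]
t 6.4 pos [0.4856 0.2577 0.034 ] rot [8.750e-01 4.841e-01 1.300e-03 2.000e-04] F [3.8 2.5 5.3] T [ 0.34 -0.55 -0.04] w 0.0592 q [ 0.385  0.208  1.639 -0.     1.292  0.945]
```

View pics/w8.png

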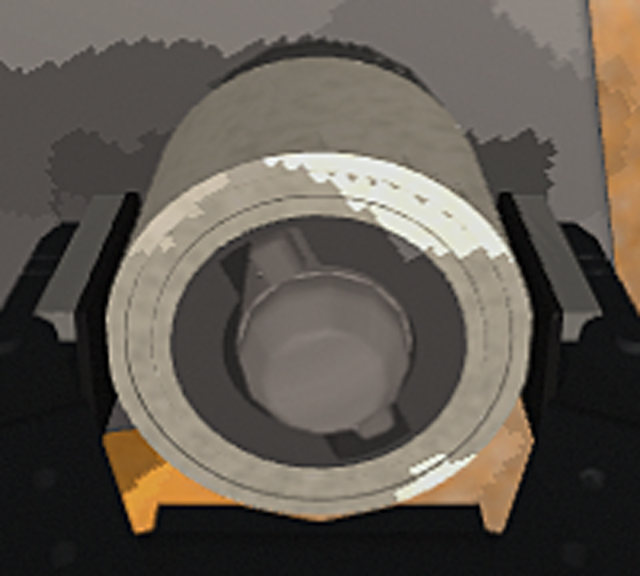

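Call:
jog_arm(travel=[[0.06, 0.03, 0], [0, 0, 0], [0, 0, 0]], delta_rot=[[0, 0, 0], [0, 0, 0], [0, 0, 0]], gripper=[1, 1, 1])

```text
time_s: 6.65
tool_pos: [0.4856, 0.2577, 0.0336]
eef_rot: [0.875, 0.484, 0.0, 0.0]
contact_force: [2.3, 2.2, 5.0]
width: 0.0591
```

Run:
```python
from h import *
o=st()
```

```text
t 6.65 pos [0.4856 0.2577 0.0336] rot [8.750e-01 4.842e-01 4.000e-04 2.000e-04] F [2.3 2.2 5. ] T [ 0.19 -0.51 -0.03] w 0.0591 q [ 0.385  0.209  1.638 -0.     1.293  0.945]
```

Call:
jog_arm(travel=[[0.04, 0.02, -0.1], [0, 0, -0.15], [0, 0, -0.15], [0, 0, -0.15], [0, 0, 0]], delta_rot=[[0, 0, 0], [0, 0, 0], [0, 0, 0], [0, 0, 0], [0, 0, 0]], gripper=[1, 1, 1, 1, 1])

```text
time_s: 7.07
tool_pos: [0.4854, 0.2577, 0.0376]
eef_rot: [0.875, 0.484, -0.0, 0.0]
contact_force: [5.5, 1.1, -1.7]
width: 0.0589
```

Run:
```python
from h import *
o=st(); im,d=env.get_image('wrist'); save('w9',cv2.resize(im[180:360,150:350],None,fx=3.2,fy=3.2,interpolation=cv2.INTER_CUBIC)); o=st()
```

```text
t 7.07 pos [0.4854 0.2577 0.0376] rot [ 8.750e-01  4.841e-01 -3.000e-04  0.000e+00] F [ 5.5  1.1 -1.7] T [ 0.26 -0.8  -0.02] w 0.0589 q [ 0.385  0.206  1.634 -0.     1.303  0.945]
t 7.12 pos [0.4855 0.2577 0.0376] rot [ 8.750e-01  4.841e-01 -3.000e-04 -0.000e+00] F [ 5.2  2.1 -1.4] T [ 0.3  -0.86  0.01] w 0.059 q [ 0.385  0.206  1.634 -0.     1.303  0.945]
```

View pics/w9.png

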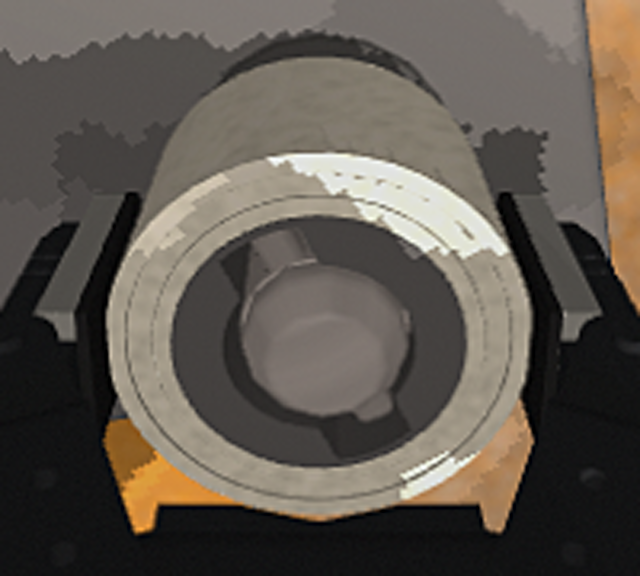

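Call:
jog_arm(travel=[[0.1, 0.1, 0], [0, 0, 0], [0, 0, 0], [0, 0, 0]], delta_rot=[[0, 0, 0], [0, 0, 0], [0, 0, 0], [0, 0, 0]], gripper=[1, 1, 1, 1])

```text
time_s: 7.45
tool_pos: [0.4856, 0.2577, 0.0376]
eef_rot: [0.875, 0.484, -0.002, -0.0]
contact_force: [0.2, 0.0, -1.9]
width: 0.0588
```

Run:
```python
from h import *
o=st()
```

```text
t 7.45 pos [0.4856 0.2577 0.0376] rot [ 8.750e-01  4.842e-01 -1.800e-03 -2.000e-04] F [ 0.2  0.  -1.9] T [ 0.02 -0.06 -0.02] w 0.0588 q [0.385 0.208 1.631 0.    1.306 0.945]
```

Call:
jog_arm(travel=[[0, 0, -0.2], [0, 0, -0.3], [0, 0, -0.3], [0, 0, -0.2], [0, 0, 0]], delta_rot=[[0, 0, 0], [0, 0, 0], [0, 0, 0], [0, 0, 0], [0, 0, 0]], gripper=[1, 1, 1, 1, 1])

```text
time_s: 7.87
tool_pos: [0.4873, 0.2583, 0.0498]
eef_rot: [0.875, 0.484, 0.001, 0.0]
contact_force: [0.3, 0.5, -1.5]
width: 0.0591
```

Run:
```python
from h import *
o=st()
```

```text
t 7.87 pos [0.4873 0.2583 0.0498] rot [8.750e-01 4.842e-01 6.000e-04 1.000e-04] F [ 0.3  0.5 -1.5] T [-0.01 -0.01 -0.03] w 0.0591 q [ 0.385  0.196  1.618 -0.     1.326  0.945]
```

Call:
jog_arm(travel=[[-0.03, -0.05, -0.3], [0, 0, -0.4], [0, 0, -0.4], [0, 0, -0.4], [0, 0, -0.3]], delta_rot=[[0, 0, 0], [0, 0, 0], [0, 0, 0], [0, 0, 0], [0, 0, 0]], gripper=[1, 1, 1, 1, 1])

```text
time_s: 8.28
tool_pos: [0.4867, 0.2583, 0.0676]
eef_rot: [0.875, 0.484, 0.0, 0.0]
contact_force: [0.3, 0.0, -1.2]
width: 0.0591
```

Run:
```python
from h import *
o=st()
```

```text
t 8.28 pos [0.4867 0.2583 0.0676] rot [8.750e-01 4.842e-01 5.000e-04 1.000e-04] F [ 0.3  0.  -1.2] T [ 0.01 -0.02 -0.04] w 0.0591 q [ 0.385  0.178  1.601 -0.     1.361  0.945]
```

Call:
jog_arm(travel=[[0, 0, -0.4], [0, 0, -0.4], [0, 0, -0.5], [0, 0, -0.7], [0, 0, -1.0]], delta_rot=[[0, 0, 0], [0, 0, 0], [0, 0, 0], [0, 0, 0], [0, 0, 0]], gripper=[1, 1, 1, 1, 1])

```text
time_s: 8.7
tool_pos: [0.4858, 0.258, 0.0968]
eef_rot: [0.875, 0.484, -0.001, -0.0]
contact_force: [-1.2, -0.7, -2.9]
width: 0.0587
```

Call:
jog_arm(travel=[[0, 0, -1.5], [0, 0, -1.5], [0, 0, -1.0], [0, 0, 0], [0, 0, 0]], delta_rot=[[0, 0, 0], [0, 0, 0], [0, 0, 0], [0, 0, 0], [0, 0, 0]], gripper=[1, 1, 1, 1, 1])

```text
time_s: 9.12
tool_pos: [0.4869, 0.2584, 0.1379]
eef_rot: [0.875, 0.484, 0.001, 0.0]
contact_force: [0.7, -0.4, -1.8]
width: 0.0591
```

Run:
```python
from h import *
o=st(); im,d=env.get_image('wrist'); save('w10',im); im,d=env.get_image('side'); save('s10',im[150:330,150:350]);o=st()
q=Ro.from_quat(o['eef_rot']).as_matrix()
print(q.T@(np.array([.5243,.0495,0])-[*o['tool_pos'][:2],0]))
```

```text
t 9.12 pos [0.4869 0.2584 0.1379] rot [8.750e-01 4.842e-01 1.100e-03 2.000e-04] F [ 0.7 -0.4 -1.8] T [ 0.    0.03 -0.02] w 0.0591 q [ 0.385  0.125  1.516 -0.     1.499  0.945]
t 9.22 pos [0.4858 0.258  0.1359] rot [ 8.750e-01  4.842e-01 -8.000e-04 -1.000e-04] F [ 0.5  0.1 -2.3] T [-0.01  0.02 -0.01] w 0.0593 q [ 0.385  0.127  1.518 -0.     1.499  0.945]
[-1.56195278e-01  1.43334709e-01  7.60703979e-05]
```

View pics/w10.png

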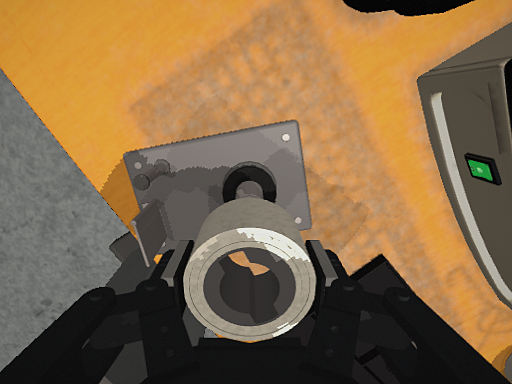

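View pics/s10.png

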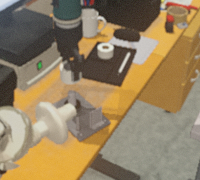

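The roll is off the spindle (bare spindle at about (250,185)) and held level at (250,285). Carrying it to the bay.

Call:
jog_arm(travel=[[-1.8, 1.6, 0], [-2.4, 2.2, 0], [-2.6, 2.4, 0], [-2.6, 2.4, 0], [-2.6, 2.4, 0]], delta_rot=[[0, 0, 0], [0, 0, 0], [0, 0, 0], [0, 0, 0], [0, 0, 0]], gripper=[1, 1, 1, 1, 1])

```text
time_s: 9.63
tool_pos: [0.515, 0.0967, 0.1354]
eef_rot: [0.875, 0.485, -0.001, -0.0]
contact_force: [1.4, -0.4, -1.8]
width: 0.059
```

Call:
jog_arm(travel=[[-2.2, 2.0, 0], [-1.4, 1.3, 0], [0, 0, 0], [0, 0, 0], [0, 0, 0]], delta_rot=[[0, 0, 0], [0, 0, 0], [0, 0, 0], [0, 0, 0], [0, 0, 0]], gripper=[1, 1, 1, 1, 1])

```text
time_s: 10.05
tool_pos: [0.5241, 0.0506, 0.1359]
eef_rot: [0.875, 0.484, -0.001, -0.001]
contact_force: [-0.5, 1.0, -1.4]
width: 0.0593
```

Call:
jog_arm(travel=[[0, 0, 0], [0, 0, 0], [0, 0, 0]], delta_rot=[[0, 0, 0], [0, 0, 0], [0, 0, 0]], gripper=[1, 1, 1])

```text
time_s: 10.3
tool_pos: [0.5245, 0.0511, 0.1367]
eef_rot: [0.875, 0.485, -0.0, -0.0]
contact_force: [-0.1, 0.0, -1.1]
width: 0.0589
```

Run:
```python
from h import *
o=st(); C=cam('wrist',o); im,d=env.get_image('wrist')
c,s=np.cos(np.radians(9.4)),np.sin(np.radians(9.4)); R=np.array([[c,-s],[s,c]])
def w(x,y): return [*(R@[x,y]+[.5073,-.0068]),.015]
for P in [(-.08,.107),(.08,.107),(.08,-.107),(-.08,-.107),(.0775,.1045),(.0775,.0015),(-.0255,.0015),(-.0255,.1045)]:
    u=proj(C,[w(*P)])[0]
    if 0<u[0]<512 and 0<u[1]<384: cv2.drawMarker(im,tuple(int(round(a)) for a in u),(255,0,0),0,9,1)
print(w(.026,.0528)); save('w11',im)
im,d=env.get_image('scene'); save('s11',cv2.resize(im[130:270,140:310],None,fx=4,fy=4,interpolation=cv2.INTER_CUBIC));st()
```

```text
t 10.3 pos [0.5245 0.0511 0.1367] rot [ 8.746e-01  4.849e-01 -0.000e+00 -1.000e-04] F [-0.1  0.  -1.1] T [0.04 0.02 0.02] w 0.0589 q [-0.011  0.074  1.573  0.     1.494  0.548]
[np.float64(0.5243272653954235), np.float64(0.04953748515113016), 0.015]
t 10.4 pos [0.5246 0.0508 0.1369] rot [8.747e-01 4.847e-01 1.000e-04 0.000e+00] F [ 0.6  0.8 -1.3] T [0.04 0.02 0.  ] w 0.0591 q [-0.011  0.074  1.573  0.     1.494  0.548]
```

View pics/w11.png

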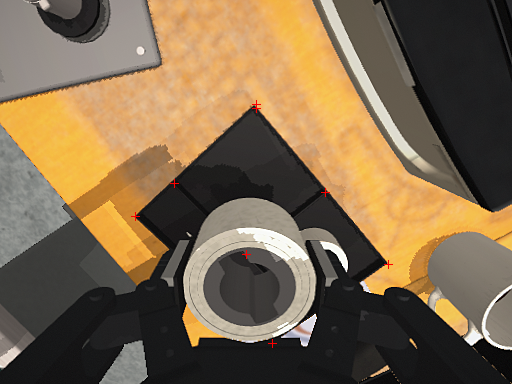

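View pics/s11.png

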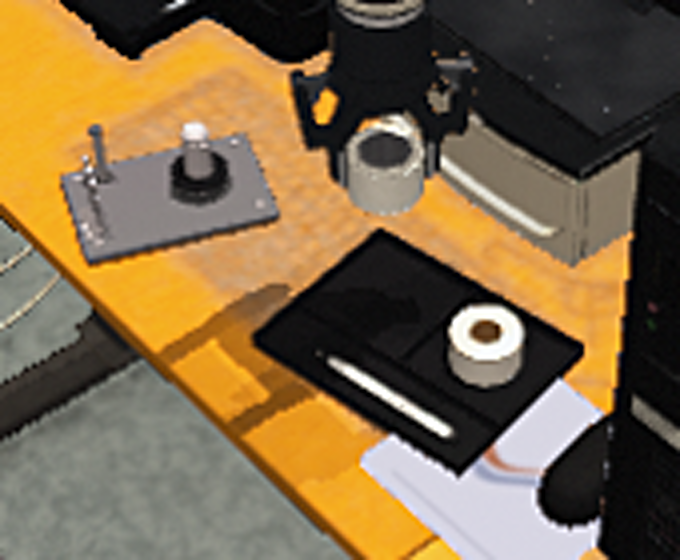

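The organiser markers match the picture (far corner at (256,107)), and the bay is clear. Lowering.

Call:
jog_arm(travel=[[-0.08, 0.05, 2.0], [0, 0, 2.8], [0, 0, 2.8], [0, 0, 2.2], [0, 0, 1.2]], delta_rot=[[0, 0, 0], [0, 0, 0], [0, 0, 0], [0, 0, 0], [0, 0, 0]], gripper=[1, 1, 1, 1, 1])

```text
time_s: 10.82
tool_pos: [0.5225, 0.0494, 0.0236]
eef_rot: [0.875, 0.484, -0.002, -0.001]
contact_force: [-1.1, 0.1, -1.0]
width: 0.0594
```

Call:
jog_arm(travel=[[0, 0, 0.2], [0, 0, 0], [0, 0, 0], [0, 0, 0], [0, 0, 0]], delta_rot=[[0, 0, 0], [0, 0, 0], [0, 0, 0], [0, 0, 0], [0, 0, 0]], gripper=[1, 1, 1, 1, 1])

```text
time_s: 11.23
tool_pos: [0.5261, 0.0491, 0.0268]
eef_rot: [0.875, 0.484, 0.002, 0.001]
contact_force: [-0.5, -0.5, -1.2]
width: 0.0589
```

Call:
jog_arm(travel=[[0, 0, 0.2], [0, 0, 0.2], [0, 0, 0], [0, 0, 0], [0, 0, 0]], delta_rot=[[0, 0, 0], [0, 0, 0], [0, 0, 0], [0, 0, 0], [0, 0, 0]], gripper=[1, 1, 1, 1, 1])

```text
time_s: 11.65
tool_pos: [0.5246, 0.0491, 0.0207]
eef_rot: [0.875, 0.484, -0.0, -0.0]
contact_force: [-0.3, -0.6, -0.9]
width: 0.0587
```

Call:
jog_arm(travel=[[0, 0, 0.2], [0, 0, 0.2], [0, 0, 0.2], [0, 0, 0], [0, 0, 0]], delta_rot=[[0, 0, 0], [0, 0, 0], [0, 0, 0], [0, 0, 0], [0, 0, 0]], gripper=[1, 1, 1, 1, 1])

```text
time_s: 12.07
tool_pos: [0.5244, 0.0491, 0.0145]
eef_rot: [0.875, 0.484, -0.0, -0.0]
contact_force: [0.8, 1.0, -1.9]
width: 0.0593
```

Call:
jog_arm(travel=[[0, 0, 0.1], [0, 0, 0.1], [0, 0, 0], [0, 0, 0]], delta_rot=[[0, 0, 0], [0, 0, 0], [0, 0, 0], [0, 0, 0]], gripper=[1, 1, 1, 1])

```text
time_s: 12.4
tool_pos: [0.5247, 0.0491, 0.0128]
eef_rot: [0.875, 0.484, -0.0, -0.0]
contact_force: [0.3, -0.8, -1.5]
width: 0.0593
```

Call:
jog_arm(travel=[[0, 0, 0.1], [0, 0, 0.0], [0, 0, 0], [0, 0, 0]], delta_rot=[[0, 0, 0], [0, 0, 0], [0, 0, 0], [0, 0, 0]], gripper=[1, 1, 1, 1])

```text
time_s: 12.73
tool_pos: [0.5247, 0.0491, 0.0118]
eef_rot: [0.875, 0.484, 0.0, 0.0]
contact_force: [0.1, 0.3, -1.2]
width: 0.0589
```

Call:
jog_arm(travel=[[0, 0, 0.1], [0, 0, 0.0], [0, 0, 0], [0, 0, 0]], delta_rot=[[0, 0, 0], [0, 0, 0], [0, 0, 0], [0, 0, 0]], gripper=[1, 1, 1, 1])

```text
time_s: 13.07
tool_pos: [0.5247, 0.0491, 0.0108]
eef_rot: [0.875, 0.484, 0.0, 0.0]
contact_force: [-0.4, 0.5, -1.3]
width: 0.0591
```

Call:
jog_arm(travel=[[0, 0, 0.1], [0, 0, 0.0], [0, 0, 0], [0, 0, 0]], delta_rot=[[0, 0, 0], [0, 0, 0], [0, 0, 0], [0, 0, 0]], gripper=[1, 1, 1, 1])

```text
time_s: 13.4
tool_pos: [0.5247, 0.0491, 0.0098]
eef_rot: [0.875, 0.484, -0.0, 0.0]
contact_force: [0.4, -0.6, -1.1]
width: 0.059
```

Call:
jog_arm(travel=[[0, 0, 0.08], [0, 0, 0.0], [0, 0, 0], [0, 0, 0]], delta_rot=[[0, 0, 0], [0, 0, 0], [0, 0, 0], [0, 0, 0]], gripper=[1, 1, 1, 1])

```text
time_s: 13.73
tool_pos: [0.5249, 0.0492, 0.0094]
eef_rot: [0.875, 0.484, 0.0, 0.0]
contact_force: [-1.0, -0.4, 0.5]
width: 0.0591
```

Run:
```python
from h import *
o=st(); im,d=env.get_image('side'); save('s12',cv2.resize(im[170:260,210:310],None,fx=6,fy=6,interpolation=cv2.INTER_CUBIC))
```

```text
t 13.73 pos [0.5249 0.0492 0.0094] rot [8.750e-01 4.842e-01 2.000e-04 1.000e-04] F [-1.  -0.4  0.5] T [-0.    0.14  0.02] w 0.0591 q [-0.014  0.19   1.715  0.     1.236  0.546]
```

View pics/s12.png

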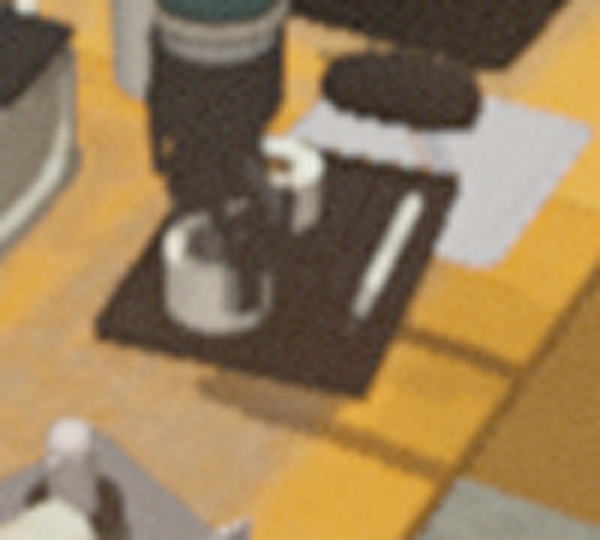

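Contact has begun (vertical force went from −1.3 to +0.5 N). I'll seat it by another 0.5 mm, then ease open.

Call:
jog_arm(travel=[[0, 0, 0.05], [0, 0, 0.0], [0, 0, 0]], delta_rot=[[0, 0, 0], [0, 0, 0], [0, 0, 0]], gripper=[1, 1, 1])

```text
time_s: 14.03
tool_pos: [0.5249, 0.0491, 0.0094]
eef_rot: [0.875, 0.484, 0.0, 0.0]
contact_force: [-3.6, 0.2, 5.5]
width: 0.0593
```

Call:
jog_arm(travel=[[0, 0, 0], [0, 0, 0], [0, 0, 0], [0, 0, 0], [0, 0, 0]], delta_rot=[[0, 0, 0], [0, 0, 0], [0, 0, 0], [0, 0, 0], [0, 0, 0]], gripper=[-0.4, -0.45, -0.5, -0.6, -0.7])

```text
time_s: 14.45
tool_pos: [0.5246, 0.0491, 0.0082]
eef_rot: [0.875, 0.484, -0.0, -0.0]
contact_force: [0.8, 1.0, 0.1]
width: 0.0728
```

Run:
```python
from h import *
o=st(); im,d=env.get_image('wrist'); save('w13',im);st()
```

```text
t 14.45 pos [0.5246 0.0491 0.0082] rot [ 8.750e-01  4.841e-01 -1.000e-04 -1.000e-04] F [0.8 1.  0.1] T [0.07 0.02 0.04] w 0.0728 q [-0.014  0.192  1.716 -0.     1.234  0.546]
t 14.5 pos [0.5246 0.0491 0.0082] rot [ 8.750e-01  4.842e-01 -1.000e-04 -1.000e-04] F [-0.  -0.1  0.4] T [-0.01  0.03  0.02] w 0.0726 q [-0.014  0.192  1.716 -0.     1.234  0.546]
```

View pics/w13.png

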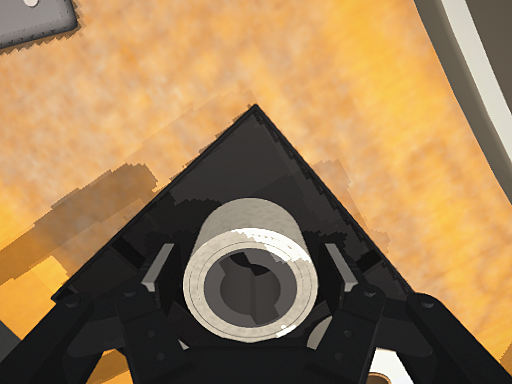

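Released: there are gaps on both sides (pads at about 172 and 330, roll 183–318), and the fingers are inside the bay. Going straight up.

Call:
jog_arm(travel=[[0, 0, -0.5], [0, 0, -1.0], [0, 0, -1.5], [0, 0, -2.5], [0, 0, -3]], delta_rot=[[0, 0, 0], [0, 0, 0], [0, 0, 0], [0, 0, 0], [0, 0, 0]], gripper=[-0.7, -0.7, -0.7, -0.7, -0.7])

```text
time_s: 14.92
tool_pos: [0.5234, 0.0491, 0.0935]
eef_rot: [0.875, 0.484, -0.001, -0.001]
contact_force: [0.5, -0.3, 1.0]
width: 0.0726
```

Call:
jog_arm(travel=[[0, 0, -3.0], [0, 0, -3.0], [0, 0, -2], [0, 0, 0], [0, 0, 0]], delta_rot=[[0, 0, 0], [0, 0, 0], [0, 0, 0], [0, 0, 0], [0, 0, 0]], gripper=[-0.7, -0.7, -0.7, -0.7, -0.7])

```text
time_s: 15.33
tool_pos: [0.5257, 0.0491, 0.176]
eef_rot: [0.875, 0.484, 0.002, 0.001]
contact_force: [-0.6, -0.7, 0.2]
width: 0.0724
```

Call:
jog_arm(travel=[[0, 0, 0], [0, 0, 0], [0, 0, 0], [0, 0, 0], [0, 0, 0]], delta_rot=[[0, 0, 0], [0, 0, 0], [0, 0, 0], [0, 0, 0], [0, 0, 0]], gripper=[-0.7, -0.7, -0.7, -0.7, -0.7])

```text
time_s: 15.75
tool_pos: [0.5242, 0.0491, 0.1725]
eef_rot: [0.875, 0.484, -0.001, -0.0]
contact_force: [0.0, 0.2, -0.3]
width: 0.0727
```

Run:
```python
from h import *
o=st(); C=cam('wrist',o); im,d=env.get_image('wrist'); save('w14',im)
for P in [(.5247,.0491,.043)]: print(proj(C,[P]))
im,d=env.get_image('scene'); save('s14',cv2.resize(im[130:270,140:310],None,fx=4,fy=4,interpolation=cv2.INTER_CUBIC))
```

```text
t 15.75 pos [0.5242 0.0491 0.1725] rot [ 8.750e-01  4.842e-01 -9.000e-04 -5.000e-04] F [ 0.   0.2 -0.3] T [ 0.02  0.03 -0.01] w 0.0727 q [-0.014  0.055  1.521 -0.     1.567  0.546]
[[250.37614575 183.41641943]]
```

View pics/w14.png

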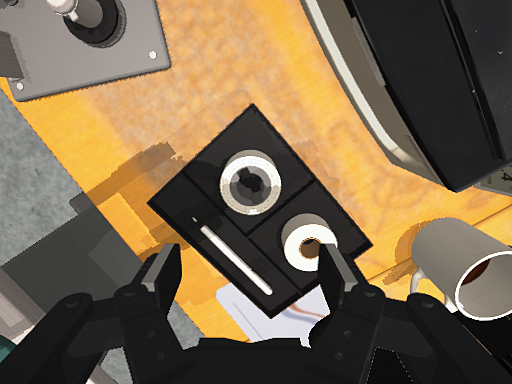

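View pics/s14.png

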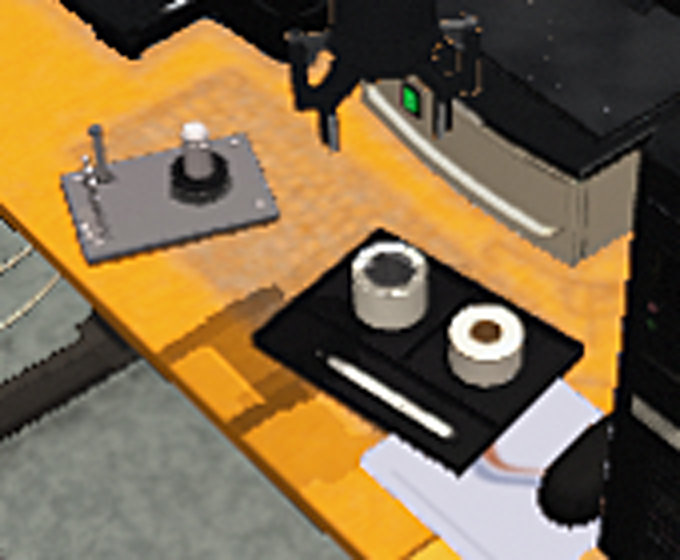

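The roll lies flat at (250,183), exactly at its expected pixel, in the middle of the empty bay. The spare roll, pen and mug are undisturbed, and the gripper is clear. Handing in.

```bash
python3 -c "
from rig import env
print(env.sign_off())"
```

```text
the job is handed in; nothing more can be done
None
```

The label roll is off its spindle and lying flat, same side up, in the middle of the organiser's empty bay. I handed the job in at about 16 s of the 67 s allowed.

- **Freeing the roll:** I turned it about 78° until the keyways came under the lugs. It then rose freely on the spring, and I drew it straight up. During the first few millimetres of lift a side load of about 5–6 N built up; shifting the tool about 1 mm removed it.
- **Placing it:** I lowered it in small steps until it touched the bay floor, pressed lightly (about 5 N) and opened the gripper part way, so nothing dropped.
- **Last checks:** The wrist view shows the roll where it was expected. The spare roll and pen look unmoved in the wrist and scene views, and the mug shows no sign of being touched. The gripper was well clear, with no force on it.
- **Not checked or not matching:**
  - The upward push of about 5 N was already there when I gripped the roll, because the closing fingers pressed it down slightly. I therefore judged the keyway alignment from the camera and the free lift, not from a force change.
  - I did not compare the mouse or tape roll before and after.

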